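# Price plaque off the chopping block

### The job

Of the two thin white price plaques lying on the wooden chopping block, slide the longer one towards the robot until about a third of its length sticks out over the block's near edge, then pick it up by the end that sticks out. Lower it into the empty blue tray (not the one full of snails) and let go only when it is right down at the tray's floor, so that it lies flat inside. Leave the short plaque where it is.

Things in the scene. Friction and masses are not known exactly. Their poses are not given: they have to be found in the camera images.
- long_plaque_center (a point): Centre (half-way up) of the long price plaque: a loose blank plate of stiff white plastic, 150 long x 50 wide x 4 mm thick, about 45 g, lying flat on the block with its whole underside on it. Its x axis runs along its length and points roughly away from the robot (within 20 degrees of straight ahead), y across its width, z up. It is light and slides on the wood; fingertips pressed on its top with a few newtons drag it along. Its middle must stay on the block or it tips off.
- short_plaque_center (a point): Centre (half-way up) of the short price plaque, a bystander of the same white plastic, 85 x 50 x 4 mm, loose and flat on the same block beside the long one (centres about 150 mm apart; which one is left or right varies). Axes as for the long one.
- block: Fixed wooden chopping block, 240 (x) x 300 (y) x 50 mm high. Origin at the centre of its underside, on the table; z up, x away from the robot. Its top is flat, 50 mm above the table; the near edge, facing the robot, is the line x = -120 mm in its frame, with nothing below or in front of it within 40 mm above the table but a low shell (21 mm high) at times. A small loose clam (45 mm across, 16 mm high) lies near the block's far edge, between the plaques.
- tray_floor (a point): Centre of the inner floor of the empty blue plastic tray, which is fixed to the table: outside 210 (x) x 140 (y) x 25 mm high, walls and floor 4 mm thick, floor 4 mm above the table, rim 21 mm above the floor; x along its length, roughly away from the robot, z up. A like tray full of snails stands beside it (either may be left or right).
Not all that is in view belongs to the job. What is shaped like the part that bears long_plaque_center but black or turquoise is not meant.

How it is judged:
On the way, in this order (a step that is already met when the one before it is completed fails the run):
1. the long plaque lies flat on the block with at least about 35 mm of it sticking out over the near edge (x of long_plaque_center in the frame of block below -0.08 m and z of long_plaque_center in the frame of block between 0.046 and 0.058 m and y of long_plaque_center in the frame of block between -0.15 and 0.15 m and angle between long_plaque_center's own z axis and vertical below 0.12 rad), for 0.2 s.
2. it is held by its near end (at least 20 mm from its middle), more than 30 mm above the block's top (z of long_plaque_center in the frame of block above 0.08 m and contact force between the fingers and long_plaque above 1 N and x of the grasp point in the frame of long_plaque_center below -0.02 m), for 0.1 s.
3. it is lowered into the empty tray, its centre within 35 mm of the floor, while still held (z of long_plaque_center in the frame of tray_floor below 0.035 m and x of long_plaque_center in the frame of tray_floor between -0.07 and 0.07 m and y of long_plaque_center in the frame of tray_floor between -0.06 and 0.06 m and contact force between the fingers and long_plaque above 1 N), for 0.05 s.
At the end, for the whole second after the job is handed in: The long plaque lies at rest flat (within about 6 degrees) on the floor of the empty blue tray, its centre within 45 mm along and 50 mm across of the floor's centre (wherever it lies flat inside, this is so), released; the short plaque lies within 30 mm of where it started (x of long_plaque_center in the frame of tray_floor between -0.045 and 0.045 m and y of long_plaque_center in the frame of tray_floor between -0.05 and 0.05 m and z of long_plaque_center in the frame of tray_floor below 0.012 m and angle between long_plaque_center's own z axis and vertical below 0.1 rad and linear speed of long_plaque below 0.02 m/s and distance of short_plaque_center from where it was at the start of the episode below 0.03 m); the robot touches nothing.
It fails at once if the short plaque is moved by more than 30 mm (distance of short_plaque_center from where it was at the start of the episode above 0.03 m).
It also fails if it takes over 48 s, if anything falls off the work surface, if the arm or the gripper's body presses on something with over 40 N, if the wrist force passes 120 N, or if a joint passes its speed limit or range.

### The arm

A 7-joint arm with a two-finger parallel gripper is mounted at the origin on the work surface. World frame = base frame: x ahead of the robot, y to its left, z up, the work surface at z = 0. Lengths are in m, angles in rad, forces in N, time in s.
With the tool pointing down it reaches from about 0.425 to 1.025 m from the base axis. Payload 9.4 kg.
Tool frame: the origin (TCP) lies at the very end of the fingers, on their centre line; the grasp point (between the pads) lies 19 mm behind it; z points along the fingers, y is the direction in which the jaws open and shut (so a half turn about z gives the same grasp; the last joint's range is limited). The gripper opens to 85 mm and grips with 20 to 120 N. Pads are 22 mm wide; open, the fingers measure 114 mm over their backs; the gripper's body (76 mm by 85 mm) begins 54 mm behind the grasp point. The pads swing forward as they close: fully open they stand 13 mm farther back than shut.
Start: joints at [1.109, 0.599, -0.003, 1.599, 0.002, 0.943, -0.08], TCP at [0.272, -0.672, 0.231] pointing down, gripper open.
Joint ranges: [-2.57, 2.57], [-0.35, 1.97], [-1.29, 1.29], [0.11, 2.56], [-1.05, 4.19], [0.11, 1.86], [-2.63, 2.63]. Speed limits (rad/s): [2.22, 2.22, 3.01, 3.01, 3.14, 3.14, 3.14].

### API

Orientations are given as a unit quaternion [w, x, y, z].
In Python, from workcell import robot, imaging gives the robot as it stands. The module is installed in compiled form; this text tells all that it offers.
- The arm moves only by the shell command python3 -m crank 'ROWS' [OPENING] [FORCE]. ROWS is JSON, one flat list of numbers, 4 for each row, row after row: the shift along the world's x, y, z in m, then the turn about the world's z in degrees. A call has 1 to 8 rows; each row is the pose to reach, as a shift and turn from the pose measured when the call began; what a row does not reach only later rows make up. A row lasts 1/8 s, in which the tool goes at most 62.5 mm and 10.7 degrees, less where a joint would pass 70% of its speed; a pose out of reach is approached as far as the arm can. A call with a gripper value outside its range is refused whole. OPENING is the gripper command: -1 is shut, 1 is fully open, values between are in proportion, set as the call begins (- or left out, the last holds). The fingers move at their own pace and stop on an object; FORCE is the grip in N (left out, the last holds). Time passes only in rows, so rows that repeat a pose let the fingers close. It gives the time, the measured TCP pose, the force and the opening at its end, in the units of the state.
- robot.state(): the state, without advancing time (a new reading comes with each control period).
- imaging.camera(name): name is "scene" or "top"; returns (picture, depth): 400x640x3 uint8, red, green, blue; 400x640 float32, m along the optical axis (not along the pixel's ray), 0 where there is no reading.
- imaging.camera_model(name): a dict with "K" (3x3 intrinsics, pixels), "k1" (the pictures are not rectified: a ray, as slopes to the right and down, at radius r is drawn at 1 + k1 r^2 times it, then the intrinsics apply), "R" (3x3) and "t" (3): a world point X has camera coordinates R X + t. Camera axes: x right, y down, z forward; pixel columns grow to the right and rows downward; lengths in m; the calibration is good to about 2 mm. A picture is of the moment at which its call begins. camera_model takes no time and is no camera call.
- robot.job_done(): hands the job in, once; it reports no verdict.
The state is a dict: "time": time; "joint_pos": joint angles; "qd": joint speeds; "joint_efforts": joint torques, N m; "position": TCP position; "orientation": TCP orientation; "force": force on the tool from outside, world axes, zero at the start; "torque": the same for the moment, N m; "grip_width": finger opening in m.
Only numpy, scipy, OpenCV 4.12 (cv2) and the standard library are available. Lean on these libraries where they do the work, as an engineer would, in place of code of your own. Each camera call takes 0.05 s, during which the arm holds its last target. There are 200 camera calls.

## Working session

There is one attempt and no reset: what is moved stays moved. The work goes in short steps, Python scripts to look and compute and a shell command to move; the robot and the scene stay as the last step left them, time stands still between calls to the robot, and variables do not carry over. Pictures are saved under pics/ and viewed, about 8 in all and at most 12, crops included, and the job is handed in when it is done.

```bash
mkdir -p pics
cat > h.py <<'E'
import numpy as np, cv2
from workcell import robot, imaging
def cam(n):
    p,d=imaging.camera(n); return p,d,imaging.camera_model(n)
def world(m,d):
    K=np.array(m["K"]);h,w=d.shape
    u,v=np.meshgrid(np.arange(w),np.arange(h))
    pts=np.stack([u,v],-1).reshape(-1,1,2).astype(np.float64)
    s=cv2.undistortPoints(pts,K,np.array([m["k1"],0,0,0.])).reshape(h,w,2)
    P=np.dstack([s,np.ones((h,w))])*d[...,None]
    W=(P-np.array(m["t"]))@np.array(m["R"])
    W[d==0]=np.nan
    return W
def rect(W,mask):
    P=W[mask];P=P[~np.isnan(P).any(1)]
    (c,s,a)=cv2.minAreaRect((P[:,:2]*1000).astype(np.float32))
    return np.round(c,1),np.round(s,1),round(a,1),np.round(np.median(P[:,2])*1000,1)
E
python3 - <<'E'
from h import *
for n in("top","scene"):
    p,d,m=cam(n);cv2.imwrite(f"pics/{n}0.png",p[...,::-1]);np.savez(f"{n}0.npz",p=p,d=d)
print(robot.state())
E
```

```text
{'time': 0.1, 'joint_pos': array([ 1.10930703,  0.60007089, -0.00254945,  1.60005436,  0.001794  ,
        0.94290085, -0.07980456]), 'qd': array([-0.00103766, -0.0024535 ,  0.00303522, -0.00338527,  0.00011909,
        0.00152436,  0.00074811]), 'joint_efforts': array([ 6.15369208e-03, -7.77988601e+01,  1.56997114e+00, -2.58626854e+01,
        1.25764118e-02,  5.46957293e-03,  5.61452998e-05]), 'position': array([ 0.27197199, -0.67159458,  0.23048301]), 'orientation': array([-6.87804913e-04,  9.81543619e-01,  1.91237059e-01, -1.97526028e-04]), 'force': array([ 0.05187752,  0.00143349, -0.12651232]), 'torque': array([-0.04809232,  0.10892791,  0.03455012]), 'grip_width': 0.08506205152998135}
```

View pics/top0.png

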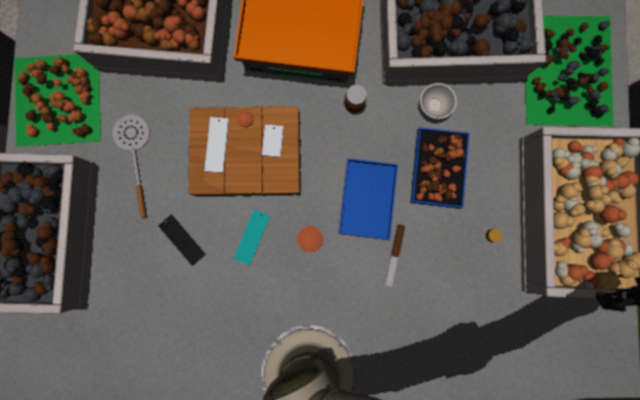

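View pics/scene0.png

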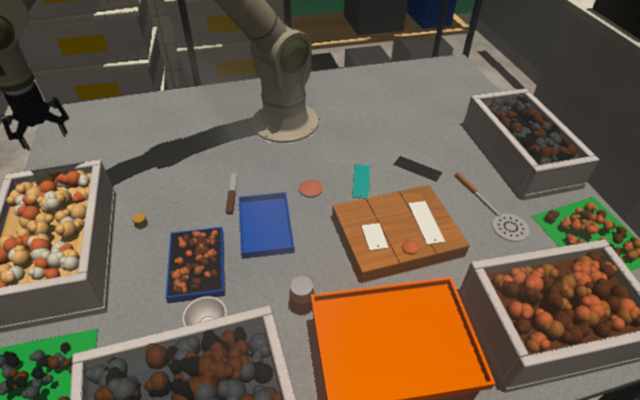

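The top view shows these candidates for the long plaque: white long (216,144), white short (273,140), turquoise (252,237) and black (182,240). The white one at (216,144) fits the description. The empty blue tray is at (369,200) and the snail tray at (440,167). The clam is at (246,119), and the knife blade at (392,270) is also pale. Next I'll measure these and crop in on the choice.

```bash
cat >> h.py <<'E'
def comps(m_,p,W,minA=40):
    n,l,st,c=cv2.connectedComponentsWithStats(m_.astype(np.uint8))
    for i in range(1,n):
        if st[i,4]>=minA: print(np.round(c[i]),st[i,4],*rect(W,l==i))
def masks(p,W):
    hsv=cv2.cvtColor(p,cv2.COLOR_RGB2HSV);H,S,V=[hsv[...,i].astype(int) for i in range(3)]
    white=(S<45)&(V>150); blue=(H>100)&(H<130)&(S>120)&(V>60); wood=(H>5)&(H<25)&(S>80)&(V>60)
    return white,blue,wood
E
python3 - <<'E'
from h import *
z=np.load("top0.npz");p,d=z["p"],z["d"];m=imaging.camera_model("top");W=world(m,d)
roi=np.zeros(d.shape,bool);roi[100:290,150:420]=1
wh,bl,wo=masks(p,W)
print("white");comps(wh&roi,p,W)
print("blue");comps(bl&roi,p,W)
print("block top");comps((abs(W[...,2]-.052)<.008)&roi,p,W,500)
print("turq/black region heights",W[237,252],W[240,182],W[239,310],W[120,246],W[200,369])
cv2.imwrite("pics/crop.png",cv2.resize(p[95:275,150:420,::-1],None,fx=2.9,fy=2.9,interpolation=cv2.INTER_CUBIC))
E
```

```text
white
[216. 144.] 979 [611.7 269.2] [ 51.8 150.3] 86.1 54.2
[272. 140.] 558 [627.5 117. ] [50.8 84.9] 85.8 54.2
[391. 271.] 120 [ 282.5 -216.8] [13.8 73.6] 78.3 9.4
blue
[416. 169.] 244 [ 574.9 -278.3] [ 22.6 206.6] 89.6 22.7
[368. 199.] 3838 [ 478.6 -149.8] [139.3 209.5] 84.5 4.5
block top
[243. 150.] 9244 [600.4 196.1] [241.  299.8] 2.4 50.7
turq/black region heights [0.36349965 0.16770156 0.00242415] [0.34968726 0.35973018 0.00858425] [0.36254815 0.00652044 0.0222199 ] [0.67790647 0.18874269 0.06509794] [ 0.47531157 -0.15396564  0.00715318]
```

View pics/crop.png

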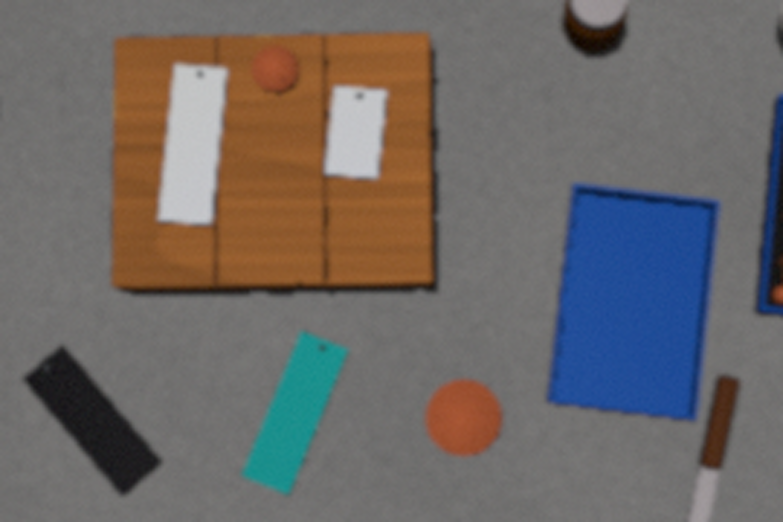

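The crop agrees with the choice. The long white plaque is at crop (193,145), measures 150.3 x 51.8 mm and its top is at z = 54 mm. The short one is at crop (356,132), 85 x 51 mm, to its right, with the clam between them near the far edge. The block measures 241 x 300 mm and the empty tray 209.5 x 139 mm, so all sizes agree with the description.

Now I'll move over the plaque with the fingers shut and turn by -26°.

```bash
python3 -m crank '[0.02,0.05,0,-2, 0.04,0.1,0,-4, 0.06,0.15,0,-6, 0.08,0.2,0,-8, 0.1,0.25,0,-10, 0.12,0.3,0,-12, 0.14,0.35,0,-13, 0.15,0.4,0,-13]' -1 40
```

```text
time: 1.1
position: [0.4229, -0.2697, 0.2304]
orientation: [-0.001, 0.997, 0.079, 0.0]
force: [1.2, -0.4, 0.1]
grip_width: 0.0004
```

```bash
python3 -m crank '[0.02,0.055,0,-2, 0.04,0.11,0,-4, 0.06,0.165,0,-6, 0.08,0.22,0,-8, 0.1,0.275,0,-10, 0.12,0.33,0,-12, 0.14,0.385,0,-13, 0.15,0.42,0,-13]' - 40
python3 -m crank '[0.02,0.055,0,0, 0.04,0.11,-0.03,0, 0.042,0.119,-0.08,0, 0.042,0.119,-0.13,0, 0.042,0.119,-0.15,0, 0.042,0.119,-0.16,0, 0.042,0.119,-0.16,0]' - 40
```

```text
time: 2.1
position: [0.5733, 0.1537, 0.23]
orientation: [-0.001, 0.999, -0.033, 0.0]
force: [0.4, -0.6, -0.5]
grip_width: 0.0002
time: 2.98
position: [0.6158, 0.2725, 0.0707]
orientation: [-0.001, 0.999, -0.033, 0.0]
force: [-0.2, 0.3, 0.6]
grip_width: -0.0001
```

```bash
python3 -m crank '[-0.002,-0.003,-0.008,0, -0.002,-0.003,-0.014,0, -0.002,-0.003,-0.016,0, -0.002,-0.003,-0.017,0, -0.002,-0.003,-0.017,0]'
```

```text
time: 3.6
position: [0.6138, 0.2695, 0.0542]
orientation: [-0.001, 0.999, -0.033, 0.0]
force: [-0.6, -0.9, 4.4]
grip_width: 0.0001
```

```bash
python3 -m crank '[0,0,-0.0015,0, -0.01,0,-0.002,0, -0.024,-0.001,-0.002,0, -0.038,-0.001,-0.002,0, -0.052,-0.002,-0.002,0, -0.066,-0.003,-0.002,0, -0.078,-0.003,-0.002,0, -0.08,-0.003,-0.002,0]'
cat > look.py <<'E'
from h import *
import sys
p,d,m=cam("top");W=world(m,d)
cv2.imwrite(f"pics/{sys.argv[1]}.png",p[...,::-1]);np.savez("last.npz",p=p,d=d)
roi=np.zeros(d.shape,bool);roi[100:260,150:410]=1
comps(masks(p,W)[0]&roi,p,W)
E
python3 look.py t1
```

```text
time: 4.6
position: [0.5372, 0.2678, 0.0541]
orientation: [-0.003, 0.999, -0.033, 0.004]
force: [6.9, -0.9, 9.3]
grip_width: 0.0002
[272. 140.] 580 [626.7 117.4] [51.2 85.3] 86.6 54.0
[221. 152.] 190 [587.4 258.9] [45.6 41.1] 2.1 54.0
[208. 194.] 97 [472.3 292.1] [49.2 33.1] 37.6 53.8
```

```bash
python3 -m crank '[0,0,-0.002,0, -0.008,0,-0.002,0, -0.018,-0.001,-0.002,0, -0.028,-0.001,-0.002,0, -0.03,-0.001,-0.002,0, -0.03,-0.001,-0.001,0, -0.03,-0.001,0.02,0, -0.03,-0.001,0.06,0]'
python3 -m crank '[-0.02,-0.05,0.05,0, -0.04,-0.1,0.05,0, -0.06,-0.15,0.05,0, -0.06,-0.2,0.05,0, -0.06,-0.22,0.05,0]' 1
python3 look.py t2
```

```text
time: 5.65
position: [0.506, 0.2664, 0.1135]
orientation: [-0.002, 0.999, -0.033, 0.002]
force: [0.5, -0.6, -0.1]
grip_width: -0.0
time: 6.28
position: [0.4452, 0.0437, 0.1637]
orientation: [-0.002, 0.999, -0.035, 0.002]
force: [0.2, 0.2, 0.9]
grip_width: 0.0853
[272. 140.] 572 [626.8 117.2] [51.3 84.9] 85.4 54.1
[215. 182.] 1027 [508.2 274. ] [ 63.8 149.8] 86.2 54.0
```

View pics/t2.png

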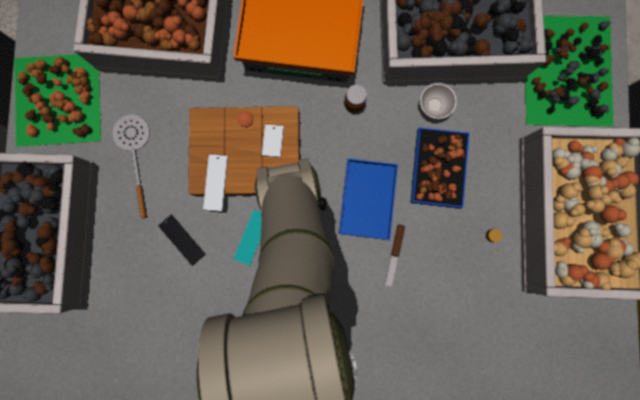

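The plaque is at (215,182) and sticks out over the near edge. The short plaque and the clam have not moved. The fitted width of 64 mm is polluted by edge pixels, so I'll refine it with a height filter.

Run:
```python
from h import *
z=np.load("last.npz");p,d=z["p"],z["d"];m=imaging.camera_model("top");W=world(m,d)
roi=np.zeros(d.shape,bool);roi[140:230,190:240]=1
comps(masks(p,W)[0]&roi&(abs(W[...,2]-.054)<.008),p,W)
z=np.load("top0.npz");p,d=z["p"],z["d"];W0=world(m,d)
roi=np.zeros(d.shape,bool);roi[100:230,180:310]=1
mk=(abs(W0[...,2]-.0505)<.004)&roi
# near edge line from lowest block-top pixel in each column
e=np.array([W0[np.where(mk[:,c])[0].max(),c] for c in range(195,297)])
print(np.polyfit(e[:,1],e[:,0],1))
```

```text
[215. 182.] 1017 [507.8 267.7] [ 51.2 149.6] 86.6 54.0
[-0.04330981  0.49072981]
```

```bash
python3 -m crank '[0.002,0.05,0,0, 0.004,0.1,0,0, 0.006,0.15,0,0, 0.008,0.2,0,0.5, 0.009,0.227,0,0.5, 0.009,0.227,-0.03,0.5, 0.009,0.227,-0.05,0.5, 0.009,0.227,-0.05,0.5]' 0.5 40
python3 look.py t3
```

```text
time: 7.32
position: [0.4531, 0.2692, 0.1123]
orientation: [-0.0, 1.0, -0.031, 0.001]
force: [-0.8, -0.2, -0.3]
grip_width: 0.0642
[272. 140.] 577 [626.6 116.9] [50.9 86. ] 86.0 54.4
[216. 172.] 654 [532.8 266.2] [ 50.9 102.8] 87.9 54.0
```

```bash
python3 -m crank '[0.001,0.0015,-0.02,0, 0.001,0.0015,-0.04,0, 0.001,0.0015,-0.055,0, 0.001,0.0015,-0.066,0, 0.001,0.0015,-0.074,0, 0.001,0.0015,-0.074,0]'
python3 -c "
from h import *
p,d,m=cam('scene');cv2.imwrite('pics/s1.png',cv2.resize(p[120:280,300:500,::-1],None,fx=3.6,fy=3.6,interpolation=cv2.INTER_CUBIC))"
```

```text
time: 8.12
position: [0.4546, 0.2707, 0.0389]
orientation: [-0.001, 1.0, -0.031, 0.001]
force: [-0.4, -0.2, 0.1]
grip_width: 0.064
```

View pics/s1.png

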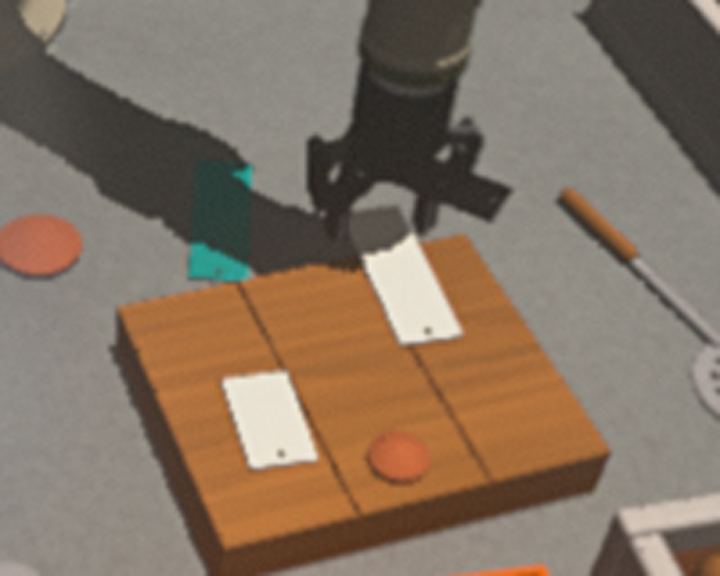

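The fingers straddle the overhanging end of the plaque, around (380,225) in the crop, with the tips below it. Now I'll close and lift.

```bash
python3 -m crank '[0,0,0,0, 0,0,0,0, 0,0,0,0, 0,0,0,0, 0,0,0,0, 0,0,0,0]' -1 60
python3 -m crank '[0,0,0.005,0, 0,0,0.02,0, 0,0,0.04,0, 0,0,0.06,0, 0,0,0.08,0, 0,0,0.1,0, 0,0,0.1,0]'
python3 look.py t4
python3 -c "
from h import *
p,d,m=cam('scene');np.savez('s2.npz',p=p,d=d);cv2.imwrite('pics/s2.png',cv2.resize(p[60:280,260:500,::-1],None,fx=2.6,fy=2.6,interpolation=cv2.INTER_CUBIC))
W=world(m,d);roi=np.zeros(d.shape,bool);roi[60:250,380:460]=1;wh=masks(p,W)[0]&roi&(W[...,2]>.06)
P=W[wh];c=P.mean(0);print(c,np.linalg.svd(P-c,full_matrices=False)[2],rect(W,wh))"
```

```text
time: 8.93
position: [0.4549, 0.2709, 0.0397]
orientation: [-0.001, 1.0, -0.031, 0.002]
force: [-0.5, -0.9, 5.5]
grip_width: 0.0477
time: 9.8
position: [0.4556, 0.2713, 0.1417]
orientation: [-0.002, 1.0, -0.031, 0.003]
force: [-0.5, -0.0, -0.8]
grip_width: 0.0476
[272. 140.] 576 [626.5 117.1] [50.7 85.3] 86.3 54.2
[208. 165.] 711 [544.9 265.4] [ 50.4 115.1] 85.9 155.5
[0.53247389 0.26478877 0.15308551] [[ 9.92656558e-01 -1.20945065e-01 -2.29116855e-03]
 [ 1.20946498e-01  9.92658903e-01  4.96794173e-04]
 [-2.21426406e-03  7.70254806e-04 -9.99997252e-01]] (array([526.3, 264.5]), array([ 51.7, 113.9]), 86.6, np.float64(153.1))
```

View pics/s2.png

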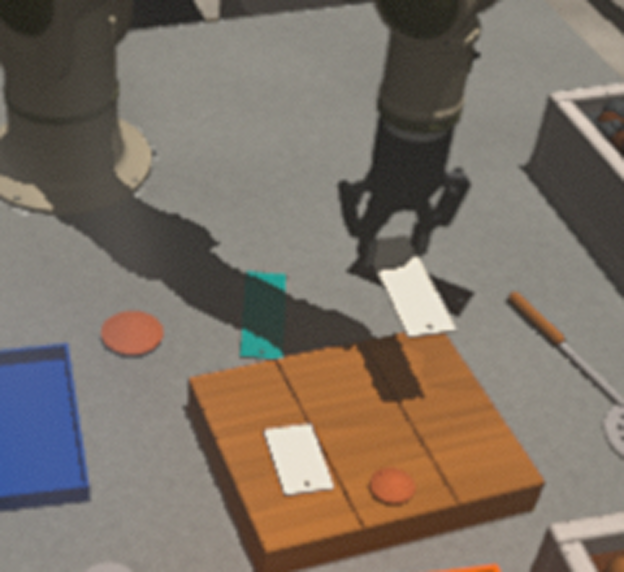

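The plaque is held level: the fitted normal is within 0.2° of vertical, and its centre is about 11 mm above the TCP. Next I'll carry it over the empty tray.

```bash
python3 -m crank '[0.005,-0.03,0.01,0, 0.01,-0.07,0.01,0, 0.015,-0.11,0.01,0, 0.015,-0.15,0.01,0, 0.015,-0.19,0.01,-1, 0.015,-0.23,0.01,-2, 0.01,-0.27,0.01,-2, 0.005,-0.3,0.01,-2]'
python3 -m crank '[-0.01,-0.04,0,0, -0.02,-0.08,0,0, -0.026,-0.11,0,0, -0.028,-0.117,-0.02,0, -0.028,-0.117,-0.06,0, -0.028,-0.117,-0.08,0, -0.028,-0.117,-0.08,0]'
python3 look.py t5
python3 -c "
from h import *
p,d,m=cam('scene');cv2.imwrite('pics/s3.png',cv2.resize(p[130:290,200:400,::-1],None,fx=3.4,fy=3.4,interpolation=cv2.INTER_CUBIC))
W=world(m,d);roi=np.zeros(d.shape,bool);roi[130:300,200:330]=1;comps(masks(p,W)[0]&roi&(W[...,2]>.04),p,W)"
```

```text
time: 10.9
position: [0.459, -0.0309, 0.1492]
orientation: [-0.001, 0.999, -0.049, 0.001]
force: [-0.1, 0.2, -0.6]
grip_width: 0.0478
time: 11.78
position: [0.4298, -0.1476, 0.0675]
orientation: [-0.001, 0.999, -0.049, -0.001]
force: [-0.3, -0.1, 0.5]
grip_width: 0.0476
[272. 140.] 562 [627.4 117.1] [51.2 84.6] 85.9 54.1
[373. 173.] 235 [ 533.4 -146.4] [ 51.6 115.4] 29.8 80.4
[263. 215.] 530 [ 502.3 -156.9] [ 49.5 117.4] 84.0 80.9
[301. 285.] 328 [ 750.  -107.9] [51.5 48.9] 16.9 83.6
```

View pics/s3.png

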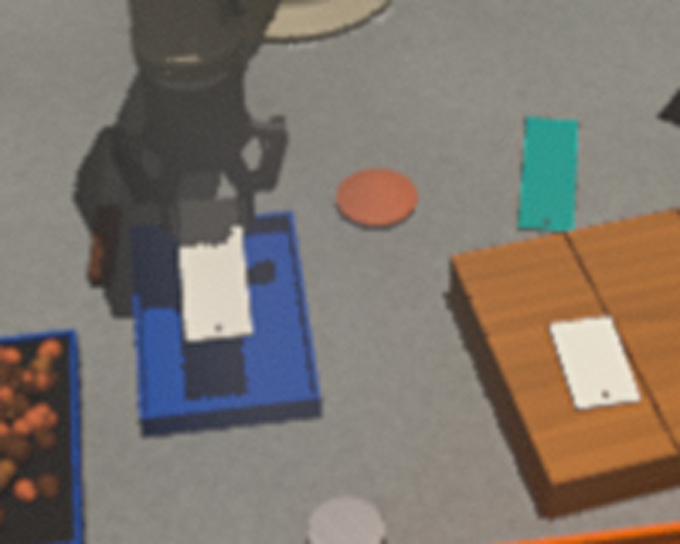

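The plaque hangs level over the empty tray, with its far end at x ≈ 0.561 and its centre about 7 mm beyond the tray's centre. Now I'll lower it.

```bash
python3 -m crank '[0,0.002,-0.01,0, 0,0.002,-0.02,0, 0,0.002,-0.03,0, 0,0.002,-0.04,0, 0,0.002,-0.05,0, 0,0.002,-0.056,0, 0,0.002,-0.06,0, 0,0.002,-0.06,0]'
```

```text
time: 12.88
position: [0.4304, -0.1457, 0.0085]
orientation: [-0.001, 0.999, -0.049, 0.0]
force: [-0.1, 0.4, 0.2]
grip_width: 0.0479
```

```bash
python3 -m crank '[0,0,-0.002,0, 0,0,-0.004,0, 0,0,-0.004,0]'; python3 -m crank '[0,0,-0.002,0, 0,0,-0.003,0, 0,0,-0.003,0]'
```

```text
time: 13.25
position: [0.4303, -0.1456, 0.0043]
orientation: [-0.002, 0.999, -0.049, -0.0]
force: [0.5, 0.9, -0.4]
grip_width: 0.0479
time: 13.62
position: [0.4303, -0.1455, 0.0016]
orientation: [-0.002, 0.999, -0.049, -0.0]
force: [-0.1, -0.3, 4.9]
grip_width: 0.0478
```

The tips are on the floor (4.9 N) with the plaque a few millimetres above it. I'll release moderately so the fingers stay inside the walls, let it settle, then lift.

```bash
python3 -m crank '[0,0,0.001,0, 0,0,0.001,0, 0,0,0.001,0, 0,0,0.001,0]' 0.45 20
python3 -m crank '[0,0,0.01,0, 0,0,0.03,0, 0,0,0.06,0, 0,0,0.1,0, 0,0,0.14,0, 0,0,0.18,0, 0,0,0.2,0]'
python3 -m crank '[0,-0.04,0,0, 0,-0.09,0,0, 0,-0.14,0,0, 0,-0.19,0,0, 0,-0.24,0,0, 0,-0.29,0,0, 0,-0.3,0,0, 0,-0.3,0,0]'
python3 - <<'E'
from h import *
p,d,m=cam("top");W=world(m,d)
cv2.imwrite("pics/t6.png",cv2.resize(p[95:275,150:450,::-1],None,fx=2.6,fy=2.6,interpolation=cv2.INTER_CUBIC))
roi=np.zeros(d.shape,bool);roi[100:260,180:410]=1
wh=masks(p,W)[0]&roi; comps(wh,p,W)
b=wh.copy();b[:,:320]=0;P=W[b];P=P[P[:,2]<.03];A=np.c_[P[:,:2],np.ones(len(P))];print(np.linalg.lstsq(A,P[:,2],rcond=None)[0])
print(robot.state()["force"])
E
```

```text
time: 14.12
position: [0.4303, -0.1455, 0.0026]
orientation: [-0.002, 0.999, -0.049, -0.0]
force: [-0.8, -0.3, 0.7]
grip_width: 0.0627
time: 15.0
position: [0.4305, -0.1457, 0.2045]
orientation: [-0.001, 0.999, -0.049, 0.001]
force: [-0.5, -0.9, 0.3]
grip_width: 0.0617
time: 16.0
position: [0.4302, -0.4455, 0.204]
orientation: [-0.002, 0.999, -0.049, 0.001]
force: [-0.5, 0.5, 0.0]
grip_width: 0.0616
[272. 140.] 571 [627.  116.9] [51.  85.6] 85.5 54.1
[368. 197.] 962 [ 483.7 -150.7] [ 50.7 149.5] 84.1 8.0
[-0.00133837  0.00660674  0.00966515]
[0.80568406 0.93952709 0.36962665]
```

View pics/t6.png

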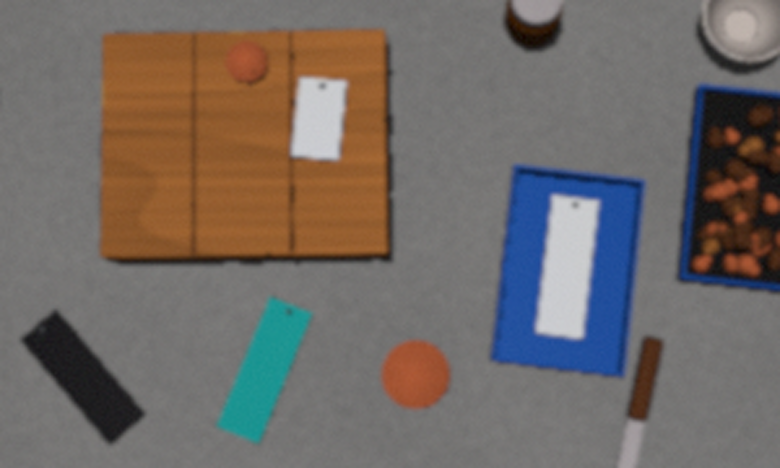

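The plaque lies flat in the empty tray, at (567,266) in the crop. It is about 5 mm from the tray's centre, its top is at z = 8 mm and its tilt is below 0.5°. The short plaque has not moved.

```bash
python3 -c "
from workcell import robot
print(robot.job_done())"
```

```text
the job is handed in; nothing more can be done
None
```

The long plaque now lies flat in the empty blue tray, and the job is handed in (robot clock about 16 s of the 48 s allowed). No verdict is reported on hand-in.

**What I did:** I dragged the plaque with shut fingertips until about 46 mm stuck out over the block's near edge. I then gripped the overhanging end across its width, about 53 mm from its middle, and it lifted level. I lowered it into the tray and let go when the fingertips touched the floor. By my estimate its underside was still about 7 mm up then, because the fingertips reach below the plaque.

**Last checks:**
- **Long plaque:** its centre is about 5 mm from the tray's centre, its top is at z ≈ 8 mm, and its tilt is under 0.5°.
- **Short plaque:** it stayed within about 1 mm of where it started.
- **Robot:** it is clear of everything, at a height of about 0.2 m.

**Checks that disagreed:** some automatic fits were off. One gave the plaque as 64 mm wide after the slide. Two views of the held plaque disagreed by about 19 mm along its length. I put these down to mixed depth readings at edges and to the arm hiding part of the plaque. A height-filtered refit corrected the first. For the second I used the value that matched the position before the grasp, and the final view shows the plaque where that predicted.

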